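Top up the paint-marker chute

TASK

Load the red-capped and the blue-capped paint marker into the gravity chute, one after the other and in either order, so that both lie crosswise in the row behind the black one already there, every cap on the side of the yellow wall. Lay each marker down onto the sloping floor at the open upper part of the chute and let it roll down under the clear cover; do not drop it in from above. Leave the jars and the ink bottle standing where they are.

Things in the scene. Friction and masses are not known exactly. Their poses are not given: they have to be found in the camera images.
- ramp: sloping part of the fixed wooden gravity chute. Floor rises at 26 degrees away from the robot. Origin: on the floor at the foot of the slope, against the end stop, midway between the side walls, 32 mm above the table. x: up the slope; y: across, to the yellow wall (other wall bare wood); z: square to the floor. Floor 325 long, 132 mm wide between walls 8 mm thick, 38 mm high. End stop 30 mm high.
- ramp_mouth (a point): point on the chute floor, mid-width, 190 mm up the slope from the stop, in the middle of the part that is open on top (115 to 315 mm) - a good place to lay a marker crosswise, its centre then 14 mm off the floor. A gripper square to the floor has room here; held upright, its uphill side meets the handle bar or the rising floor. Three markers in the row have centres about 14, 42 and 70 mm up the slope.
- ramp_cover (a point): middle of the upper edge of the clear plastic cover, on its top face, 115 mm up the slope and 41 mm off the floor. The 3 mm thick cover spans the walls from 30 to 115 mm up the slope.
- ramp_handle (a point): middle of the chute's carrying handle, a steel bar 10 mm thick that crosses the chute at its upper end, 320 mm up the slope and 75 mm off the floor
- red_mid (a point): centre of a jumbo paint marker: plain round rod, 28 mm diameter, 120 mm long, 35 to 70 g, white barrel, red cap covering 40 mm of one end; x axis along the rod to the cap. At the start it lies level in the V notches of its pen rest, centre 37.8 mm above the table, free to be lifted. It rolls by itself on a slope.
- red_cap (a point): middle of the red cap, on the rod's axis, 40 mm from red_mid
- blue_mid (a point): centre of a jumbo paint marker: plain round rod, 28 mm diameter, 120 mm long, 35 to 70 g, white barrel, blue cap covering 40 mm of one end; x axis along the rod to the cap. At the start it lies level in the V notches of its pen rest, centre 37.8 mm above the table, free to be lifted. It rolls by itself on a slope.
- blue_cap (a point): middle of the blue cap, on the rod's axis, 40 mm from blue_mid
- red: the red-capped marker, same frame as red_mid
- blue: the blue-capped marker, same frame as blue_mid
- black: the black-capped marker, same frame
- black_mid (a point): centre of a jumbo paint marker: plain round rod, 28 mm diameter, 120 mm long, 35 to 70 g, white barrel, black cap covering 40 mm of one end; x axis along the rod to the cap. It already lies in the chute against the end stop, cap on the yellow side, as a pattern; it need not be touched.
- black_cap (a point): middle of the black cap, on the rod's axis, 40 mm from black_mid
- rest_a: fixed dark wooden pen rest holding the red marker: base 100 x 56 x 6 mm with two 8 mm thick V-notched bars, 76 mm apart, up to 32 mm high; between the bars there is a 68 mm gap, centred under the marker, for the fingers. Origin at the centre of its underside on the table, x along the marker.
- rest_b: an identical pen rest holding the blue marker
- jar_teal: closed paint jar with green lid, 52 mm diameter, 55 mm high. Bystander: leave it standing where it is. Origin at the centre of its underside.
- ink_bottle: closed ink bottle with black cap, 54 mm diameter, 110 mm high. Bystander: leave it standing where it is. Origin at the centre of its underside.
- jar_orange: closed paint jar with orange lid, 60 mm diameter, 60 mm high. Bystander: leave it standing where it is. Origin at the centre of its underside.
There are look-alikes about, which are no part of the job. What is shaped like the blue but pink is not meant.

How it is judged:
By the outcome, as a careful person would: the job done as asked, in the order asked, and still so for the second after the job is handed in, with the robot touching nothing.
It also fails if it takes over 72 s, if anything falls off the work surface, if the arm or the gripper's body presses on something with over 40 N, if the wrist force passes 120 N, or if a joint passes its speed limit or range.

ROBOT

A 6-joint arm with a two-finger parallel gripper is mounted at the origin on the work surface. World frame = base frame: x ahead of the robot, y to its left, z up, the work surface at z = 0. Lengths are in m, angles in rad, forces in N, time in s.
With the tool pointing down it reaches from about 0.3 to 0.775 m from the base axis. Payload 14.6 kg.
Tool frame: the origin (TCP) lies on the centre line of the jaws, within the pads' length; the fingertips stand 25 mm ahead of it and the grasp point (between the pads) lies 6 mm ahead of it (ctrl.tip_reach is the distance from the TCP to the fingertips, in m); z points along the fingers, y is the line along which they close (so a half turn about z gives the same grasp; the last joint's range is limited). The gripper opens to 94 mm and grips with 3 to 60 N. Pads are 16 mm wide; open, the fingers measure 119 mm over their backs; the gripper's body (75 mm by 177 mm) begins 78 mm behind the grasp point.
Start: joints at [-1.416, 0.3, 1.521, -0, 1.321, -0.067], TCP at [0.121, -0.537, 0.23] pointing down, gripper open.
Joint ranges: [-3.03, 3.03], [-0.79, 2.21], [0.23, 2.52], [-1.04, 4.18], [0, 3.07], [-2.55, 2.55]. Speed limits (rad/s): [2.22, 2.22, 2.57, 3.14, 3.14, 3.14].

INTERFACE

Orientations are given as [roll, pitch, yaw] about the fixed x, y, z axes, in that order (R = Rz(yaw) Ry(pitch) Rx(roll)).
In Python, from station import ctrl gives the robot as it stands. The module is installed in compiled form; this text tells all that it offers.
- The arm moves only by the tool apply_moves, never from a script. Its argument "deltas" is a list of rows, each a list of 7 numbers: the closure in counts, from 0 (fully open) to 255 (shut), then the shift along the world's x, y, z in cm, then the turn, a rotation vector about the world's x, y, z in rad. In form: [[jaw, tx, ty, tz, ax, ay, az], ...]. A call has 1 to 10 rows; each row shifts and turns the commanded pose from where the row before left it; what a row does not reach is not made up. A row lasts 1/10 s, in which the tool goes at most 50 mm and 8.59 degrees, less where a joint would pass 70% of its speed; a pose out of reach is approached as far as the arm can. A call with a gripper value outside its range is refused whole. The fingers move at their own pace and stop on an object; "grip_force" is the grip in N (left out, the last holds). Time passes only in rows, so rows that do not move let the fingers close. It gives the time, the measured TCP pose, the force, the opening and the grip force at its end, in the units of the state.
- ctrl.get_obs(): the state, without advancing time (a new reading comes with each control period).
- ctrl.camera(name): name is "scene" or "side" or "wrist"; returns a dict with "img" (400x640x3 uint8, red, green, blue), "K" (3x3 intrinsics, pixels), "k1" (the pictures are not rectified: a ray, as slopes to the right and down, at radius r is drawn at 1 + k1 r^2 times it, then the intrinsics apply), "pose" (4x4, takes a point from camera to world coordinates); the wrist camera has in their place "hand_eye" (4x4, takes a point from camera to tool coordinates, whose origin is the TCP and whose axes are the flange's). Camera axes: x right, y up, looking along -z (the intrinsics and any distortion apply to the point x, -y, -z); pixel columns grow to the right and rows downward; lengths in m; the calibration is good to about 2 mm. A picture is of the moment at which its call begins: read the wrist's pose just before it. There is no depth.
- ctrl.hand_in(): hands the job in; it is judged then, once.
The state is a dict: "time_s": time; "qpos": joint angles; "joint_vel": joint speeds; "tau": joint torques, N m; "ee_pos": TCP position; "eef_rot": TCP orientation; "force": force on the tool from outside, world axes, zero at the start; "moment": the same for the moment, N m; "grip_width": finger opening in m; "grip_force": force on a finger pad.
Only numpy, scipy, OpenCV 4.12 (cv2) and the standard library are available. Lean on these libraries where they do the work, as an engineer would, in place of code of your own. Each camera call takes 0.05 s, during which the arm holds its last target. There are 200 camera calls.

## Working session

There is one attempt and no reset: what is moved stays moved. The work goes in short steps, Python scripts to look and compute and a tool call to move; the robot and the scene stay as the last step left them, time stands still between calls to the robot, and variables do not carry over. Pictures are saved under pics/ and viewed, at most 10 in all, crops included, and the job is handed in when it is done.

Besides the shell and the picture viewer there is one more tool, called after "Emit:" by a JSON object that holds its "name" and its "arguments". apply_moves: Moves the arm, as the interface text tells. Its arguments: {"type":"object","properties":{"deltas":{"type":"array"},"grip_force":{"type":"number"}},"required":["deltas"]}

```bash
mkdir -p pics; cat > h.py <<'E'
import numpy as np, cv2
from station import ctrl
from scipy.spatial.transform import Rotation as R
def cam(n):
    o=ctrl.get_obs(); c=ctrl.camera(n)
    if n=="wrist":
        T=np.eye(4);T[:3,:3]=R.from_euler('xyz',o['eef_rot']).as_matrix();T[:3,3]=o['ee_pos'];c['pose']=T@c['hand_eye']
    return c
def save(c,f): cv2.imwrite(f,cv2.cvtColor(c['img'],cv2.COLOR_RGB2BGR))
def ray(c,u,v):
    K=c['K'];k=c['k1'] if np.isscalar(c['k1']) else float(np.ravel(c['k1'])[0])
    d=np.array([(u-K[0,2])/K[0,0],(v-K[1,2])/K[1,1]]);s=d.copy()
    for _ in range(20): s=d/(1+k*(s@s))
    w=c['pose'][:3,:3]@np.array([s[0],-s[1],-1]); return c['pose'][:3,3],w/np.linalg.norm(w)
def onz(c,u,v,z):
    o,w=ray(c,u,v); return o+w*(z-o[2])/w[2]
def tri(rs):
    A=sum(np.eye(3)-np.outer(w,w) for o,w in rs);b=sum((np.eye(3)-np.outer(w,w))@o for o,w in rs);return np.linalg.solve(A,b)
def proj(c,p):
    q=np.linalg.inv(c['pose'])@np.append(p,1);s=np.array([q[0],-q[1]])/-q[2];s=s*(1+c['k1']*(s@s))
    return c['K'][:2,:2]@s+c['K'][:2,2]
E
python3 - <<'E'
from h import *
for n in("scene","side","wrist"):
    c=cam(n);save(c,f'pics/{n}0.png');np.savez(f'{n}0.npz',**c);print(n,c['K'][0,0],c['k1'],c['pose'][:3,3].round(3),(-c['pose'][:3,2]).round(2))
print(ctrl.get_obs())
E
```

```text
scene 486.9513449620659 0.03830802172396157 [ 1.081 -0.527  1.173] [-0.43  0.37 -0.82]
side 438.06036988140636 -0.05882500954261708 [0.488 0.886 0.845] [ 0.04 -0.81 -0.59]
wrist 334.2921851500831 -0.06608952801366927 [ 0.186 -0.521  0.383] [-0.22 -0.05 -0.97]
{'time_s': 0.15, 'qpos': array([-1.41559101e+00,  3.00330907e-01,  1.52142914e+00,  3.33645666e-06,
        1.32073094e+00, -6.65905590e-02]), 'joint_vel': array([ 8.67205222e-04, -2.90988421e-03, -1.11452800e-03,  2.36163543e-06,
        1.51982619e-03, -1.32881571e-03]), 'tau': array([ 6.23657088e-04, -5.31958902e+01, -3.52820349e+01,  7.08356383e-02,
        2.36149086e-02, -7.21738343e-05]), 'ee_pos': array([ 0.12096467, -0.5363454 ,  0.23002751]), 'eef_rot': array([-3.14069653e+00, -6.30009880e-05,  2.21795020e-01]), 'force': array([-0.05684419, -0.96616194,  0.6645865 ]), 'moment': array([-0.00022305, -0.00198681, -0.00367971]), 'grip_force': 0.0, 'grip_width': 0.09379213697700718}
```

View pics/scene0.png

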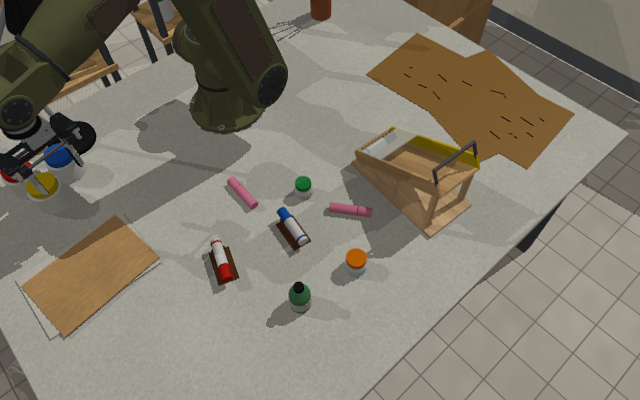

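View pics/side0.png

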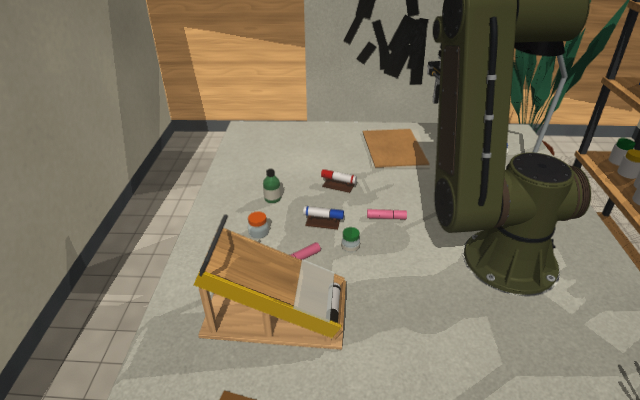

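Candidates (scene picture): red-capped marker at (222,262), blue-capped marker at (293,228); look-alikes are pink rods at (242,192) and (351,210), plus paint pots at (40,160). I choose the rods in the dark rests and check them in one close crop that also shows the chute.

```bash
python3 - <<'E'
from h import *
a=cv2.imread('pics/scene0.png');b=cv2.imread('pics/side0.png')
A=cv2.resize(a[195:290,195:325],(520,380),interpolation=cv2.INTER_CUBIC)
B=cv2.resize(a[110:240,340:490],(450,390),interpolation=cv2.INTER_CUBIC)[:380,:]
C=cv2.resize(b[160:235,290:415],None,fx=3,fy=3,interpolation=cv2.INTER_CUBIC)
D=cv2.resize(b[210:350,190:355],None,fx=2.5,fy=2.5,interpolation=cv2.INTER_CUBIC)
o=np.zeros((600,800,3),np.uint8)
def put(i,x,y): 
    h=min(i.shape[0],600-y);w=min(i.shape[1],800-x);o[y:y+h,x:x+w]=i[:h,:w]
A=cv2.resize(a[195:290,195:325],None,fx=3,fy=3);B=cv2.resize(a[110:240,340:490],None,fx=2.6,fy=2.6)
put(A,0,0);put(B,400,0);put(C,0,340);put(D,385,340-90+90);cv2.imwrite('pics/crop1.png',o)
for n in('scene','side'):
    z=np.load(n+'0.npz');c={k:z[k] for k in z.files};c['k1']=float(c['k1'])
    hsv=cv2.cvtColor(c['img'],cv2.COLOR_RGB2HSV);H,S,V=cv2.split(hsv)
    for nm,m in(('red',((H<6)|(H>174))&(S>180)&(V>70)),('blue',(H>105)&(H<125)&(S>150)&(V>60)),('yellow',(H>22)&(H<30)&(S>200)&(V>80))):
        k,l,st,ce=cv2.connectedComponentsWithStats(m.astype(np.uint8))
        for i in range(1,k):
            if st[i,4]>12: print(n,nm,st[i],ce[i].round(1),onz(c,*ce[i],.0378).round(4))
E
```

```text
scene red [ 26 162   4   5  15] [ 27.5 163.9] [-0.1612 -0.5886  0.0378]
scene red [  1 171  17  12  68] [  7.7 177.5] [-0.1509 -0.6503  0.0378]
scene red [219 264  14  18 190] [225.3 272.3] [ 0.5134 -0.3644  0.0378]
scene blue [ 44 143  16  12  52] [ 50.6 147.6] [-0.1751 -0.5125  0.0378]
scene blue [ 44 145  29  23 374] [ 58.8 157.8] [-0.1216 -0.5117  0.0378]
scene blue [278 207  13  15 105] [283.2 213.5] [ 0.477  -0.1447  0.0378]
scene yellow [408 136  52  21 464] [433.8 145.7] [0.5972 0.3418 0.0378]
scene yellow [455 150  24  19 231] [468.6 158.5] [0.6976 0.379  0.0378]
scene yellow [ 26 173  32  25 436] [ 43.1 184.8] [-0.0584 -0.5874  0.0378]
side red [322 170  11   8  64] [326.6 173.4] [ 0.5149 -0.3651  0.0378]
side blue [330 210  13   9  99] [336.1 213.7] [ 0.4814 -0.1445  0.0378]
side yellow [628 150  12  12  89] [634.8 154.7] [-0.626  -0.5285  0.0378]
side yellow [ 194  272  147   65 2124] [262.8 302.8] [0.6527 0.2029 0.0378]
```

View pics/crop1.png

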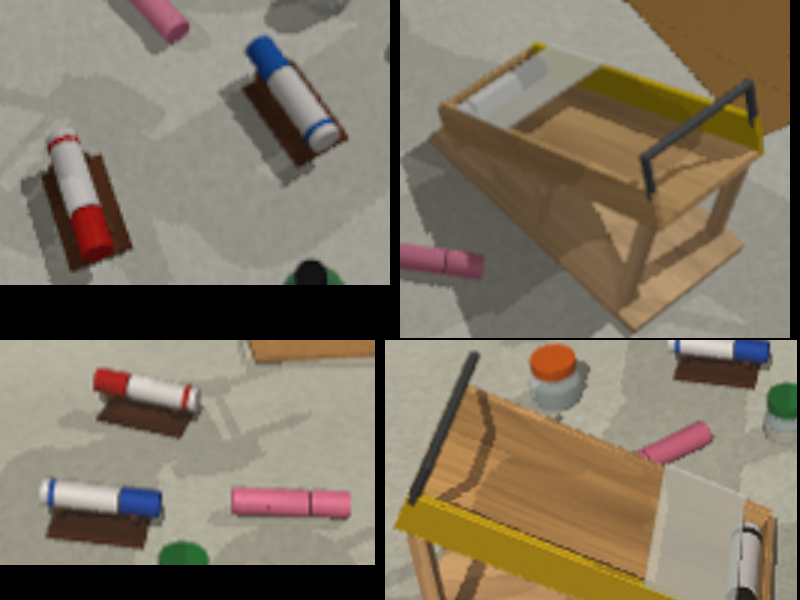

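The crop confirms red at scene (225,272) with its cap end away from the robot. Blue has its cap at (283,213). Both lie in dark rests; the pink rods are decoys. The chute shows its cover edge at scene (420,136)-(386,157) and its handle at (434,171)-(475,143).

```bash
cat > ch.py <<'E'
from h import *
def ld(n):
    z=np.load(n+'0.npz');c={k:z[k] for k in z.files};c['k1']=float(c['k1']);return c
E
python3 - <<'E'
from ch import *
a,b=ld('scene'),ld('side')
P={'red_capend':((227.3,279),(322.7,173.3)),'red_butt':((215.7,240.7),(355,179.3)),'blue_capend':((281,210),(342.7,214)),'blue_butt':((304,242.3),(305,210.7)),
'hb':((434.2,171.5),(226,216)),'hy':((474.6,143.5),(201.2,274)),'cb':((386.2,156.9),(302,260)),'cy':((420,136),(295.2,305.2))}
X={}
for k,(p,q) in P.items():
    X[k]=tri([ray(a,*p),ray(b,*q)]);print(k,X[k].round(4),'resid',(proj(a,X[k])-p).round(1),'z-plane',onz(a,*p,.0378)[:2].round(4),onz(b,*q,.0378)[:2].round(4))
h=(X['hb']+X['hy'])/2;c=(X['cb']+X['cy'])/2
print('h',h,'c',c,np.linalg.norm(h-c)); d=h-c;print('yaw',np.arctan2(d[1],d[0]),'cross',[np.arctan2(-(X[i]-X[j])[0],(X[i]-X[j])[1]) for i,j in(('hy','hb'),('cy','cb'))])
# expected z
t=np.radians(26);print('exp z h',.032+.32*np.sin(t)+.075*np.cos(t),'c',.032+.115*np.sin(t)+.041*np.cos(t))
for nm in('red','blue'):
    m=(X[nm+'_capend']+X[nm+'_butt'])/2;d=X[nm+'_capend']-X[nm+'_butt'];print(nm,m.round(4),'len',np.linalg.norm(d),'yaw',np.arctan2(d[1],d[0]))
E
```

```text
red_capend [ 0.5291 -0.3709  0.0339] resid [-0.2 -0.2] z-plane [ 0.5318 -0.3713] [ 0.5283 -0.3656]
red_butt [ 0.4208 -0.3304  0.038 ] resid [-0.3 -0.3] z-plane [ 0.4218 -0.3302] [ 0.4198 -0.3317]
blue_capend [ 0.4629 -0.1423  0.0381] resid [-0.4 -0.3] z-plane [ 0.4641 -0.142 ] [ 0.4618 -0.1436]
blue_butt [ 0.5782 -0.16    0.0336] resid [-0.9 -0.6] z-plane [ 0.583  -0.1608] [ 0.5752 -0.1565]
hb [0.7324 0.1278 0.2378] resid [-1.1 -0.5] z-plane [0.6611 0.2688] [ 0.8096 -0.1237]
hy [0.7435 0.286  0.2187] resid [2.1 0.7] z-plane [0.6737 0.4375] [0.8237 0.1154]
cb [0.5663 0.1487 0.1251] resid [-2.  -1.1] z-plane [0.5304 0.206 ] [0.5697 0.0553]
cy [0.5735 0.2781 0.1173] resid [-2.4 -1.2] z-plane [0.5436 0.3403] [0.5753 0.2075]
h [0.73791723 0.20693046 0.22823679] c [0.56993472 0.21339284 0.12119529] 0.1992931726796364
yaw -0.03845159794051165 cross [np.float64(-0.07025998352305711), np.float64(-0.05557211609275641)]
exp z h 0.23968832044494232 c 0.11926323777900977
red [ 0.475  -0.3506  0.036 ] len 0.11577582466786267 yaw -0.35788468322007433
blue [ 0.5205 -0.1511  0.0358] len 0.11671679258753763 yaw 2.9890034890303228
```

Emit:
{"name": "apply_moves", "arguments": {"deltas": [[0,4.4,2.3,-0.3,0,0,-0.0725],[0,4.4,2.3,-0.3,0,0,-0.0725],[0,4.4,2.3,-0.3,0,0,-0.0725],[0,4.4,2.3,-0.3,0,0,-0.0725],[0,4.4,2.3,-0.3,0,0,-0.0725],[0,4.4,2.3,-0.3,0,0,-0.0725],[0,4.4,2.3,-0.3,0,0,-0.0725],[0,4.4,2.3,-0.3,0,0,-0.0725],[0,0,0,0,0,0,0],[0,0,0,0,0,0,0]], "grip_force": 15}}

```text
time_s: 1.15
ee_pos: [0.4733, -0.3519, 0.2059]
eef_rot: [-3.141, 0.001, -0.356]
force: [0.3, -1.0, -0.3]
grip_width: 0.0939
grip_force: 0.0
```

```bash
cat > m.py <<'E'
from h import *
def marker(c,guess_uv=None,col='red'):
    hsv=cv2.cvtColor(c['img'],cv2.COLOR_RGB2HSV);H,S,V=cv2.split(hsv)
    m=((H<6)|(H>174))&(S>180)&(V>60) if col=='red' else (H>105)&(H<125)&(S>150)&(V>50)
    k,l,st,ce=cv2.connectedComponentsWithStats(m.astype(np.uint8))
    return [(st[i].tolist(),ce[i].round(1).tolist()) for i in range(1,k) if st[i,4]>30]
E
python3 - <<'E'
from m import *
c=cam('wrist');save(c,'pics/w1.png')
import pickle;pickle.dump(c,open('w1.pkl','wb'))
o=ctrl.get_obs();print(o['ee_pos'],o['eef_rot'],o['time_s'])
for r in marker(c): print(r,onz(c,*r[1],.0378))
hsv=cv2.cvtColor(c['img'],cv2.COLOR_RGB2HSV)
E
```

```text
[ 0.47257868 -0.35261692  0.20613833] [-3.14154147e+00  7.53451935e-04 -3.57169869e-01] 1.2
([306, 134, 21, 42, 567], [315.8, 157.3]) [ 0.50982297 -0.36030609  0.0378    ]
```

View pics/w1.png

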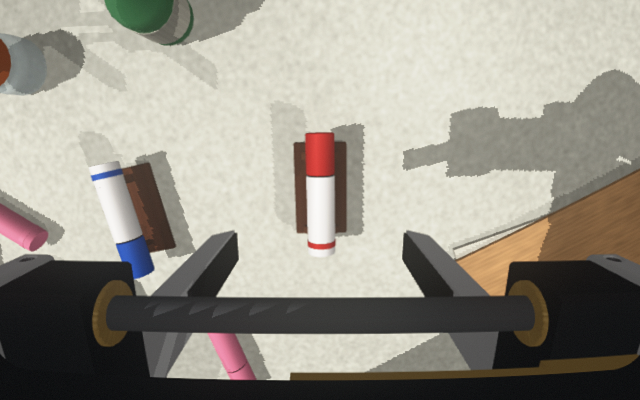

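The red marker is centred at about (320,193), aligned with the picture's vertical, with its cap up (318,133) and butt at (321,254). Blue has its cap end at (142,276) and its butt at (104,163).

```bash
python3 - <<'E'
from m import *
import pickle
from ch import ld
c=pickle.load(open('w1.pkl','rb'));a,b=ld('scene'),ld('side')
for nm,p,q in(('red',(319.3,134),(321.3,253)),('blue',(142,274),(105,165))):
    P,Q=onz(c,*p,.0378),onz(c,*q,.0378);d=P-Q;print(nm,((P+Q)/2).round(4),np.linalg.norm(d).round(4),np.arctan2(d[1],d[0]).round(3))
for nm,u in(('teal',(303,183)),('orange',(356,257)),('ink',(299,288))): print(nm,onz(a,*u,{'teal':.055,'orange':.06,'ink':.11}[nm]).round(3))
# red barrel edges: columns at row 193..
img=c['img'].astype(int)
for r in (190,220): 
    w=img[r,290:350].min(1);ii=np.where(w>150)[0]+290;print(r,ii.min(),ii.max())
E
```

```text
red [ 0.4729 -0.3512  0.0378] 0.1194 -0.339
blue [ 0.5181 -0.1532  0.0378] 0.1185 2.985
teal [ 0.446 -0.045  0.055]
orange [ 0.713 -0.098  0.06 ]
ink [ 0.698 -0.271  0.11 ]
190 290 333
220 290 333
```

Emit:
{"name": "apply_moves", "arguments": {"deltas": [[0,0,0.1,-3.8,0,0,0.015],[0,0,0,-3.8,0,0,0],[0,0,0,-3.8,0,0,0],[0,0,0,-3.0,0,0,0],[0,0,0,-0.9,0,0,0],[0,0,0,0,0,0,0],[255,0,0,0,0,0,0],[255,0,0,0,0,0,0],[255,0,0,0,0,0,0],[255,0,0,0,0,0,0]], "grip_force": 15}}

```text
time_s: 2.2
ee_pos: [0.4732, -0.3517, 0.0543]
eef_rot: [3.141, -0.001, -0.343]
force: [-0.0, 0.1, -0.7]
grip_width: 0.0655
grip_force: 0.0
```

Emit:
{"name": "apply_moves", "arguments": {"deltas": [[255,0,0,0,0,0,0],[255,0,0,0,0,0,0],[255,0,0,0,0,0,0],[255,0,0,0,0,0,0]]}}

```text
time_s: 2.6
ee_pos: [0.473, -0.3515, 0.0534]
eef_rot: [-3.142, 0.0, -0.343]
force: [-0.6, 0.3, -0.2]
grip_width: 0.033
grip_force: 0.0
```

Emit:
{"name": "apply_moves", "arguments": {"deltas": [[255,0,0,0,0,0,0],[255,0,0,0,0,0,0],[255,0,0,0,0,0,0],[255,0,0,2,0,0,0],[255,0,0,4,0,0,0],[255,0,0,4.5,0,0,0],[255,0,0,4.5,0,0,0],[255,0,0,4.5,0,0,0],[255,0,0,4.5,0,0,0],[255,0,0,0,0,0,0]]}}

```text
time_s: 3.6
ee_pos: [0.4741, -0.3521, 0.2999]
eef_rot: [3.139, -0.009, -0.343]
force: [-0.3, -0.5, 0.1]
grip_width: 0.0275
grip_force: 15.0
```

Emit:
{"name": "apply_moves", "arguments": {"deltas": [[255,0.2,3.2,0.2,0,0,0.123],[255,0.2,3.2,0.2,0,0,0.123],[255,0.2,3.2,0.2,0,0,0.123],[255,0.2,3.2,0.2,0,0,0.123],[255,0.2,3.2,0.2,0,0,0.123],[255,0.2,3.2,0.2,0,0,0.123],[255,0.2,3.2,0.2,0,0,0.123],[255,0.2,3.2,0.2,0,0,0.123],[255,0.2,3.2,0.2,0,0,0.123],[255,0.2,3.2,0.2,0,0,0.123]]}}

```text
time_s: 4.6
ee_pos: [0.4927, -0.03, 0.3128]
eef_rot: [-3.141, 0.0, 0.892]
force: [0.0, -0.7, -0.5]
grip_width: 0.0277
grip_force: 15.0
```

Emit:
{"name": "apply_moves", "arguments": {"deltas": [[255,0.2,3.2,0.2,0,0,0.123],[255,0.2,3.2,0.2,0,0,0.123],[255,0.2,3.2,0.2,0,0,0.123],[255,0.2,3.2,0.2,0,0,0.123],[255,0.2,3.2,0.2,0,0,0.123],[255,0,0,0,0,0,0],[255,0,0,0,0,0,0],[255,0,0,0,0,0,0]]}}

```text
time_s: 5.4
ee_pos: [0.5029, 0.1278, 0.323]
eef_rot: [-3.141, 0.0, 1.5]
force: [-0.6, -0.1, -0.8]
grip_width: 0.0271
grip_force: 15.0
```

```bash
python3 - <<'E'
from m import *
import pickle
o=ctrl.get_obs();print(o['ee_pos'],o['eef_rot'],o['qpos'],o['time_s'],o['grip_force'])
c=cam('wrist');save(c,'pics/w2.png');pickle.dump(c,open('w2.pkl','wb'))
E
```

```text
[0.5028898  0.12780874 0.32299168] [-3.14087737e+00  1.69698870e-04  1.49984400e+00] [1.78278126e-01 1.75174871e-01 1.46152445e+00 1.20015545e-05
 1.50562838e+00 2.49229724e-01] 5.4 14.9959596991539
```

View pics/w2.png

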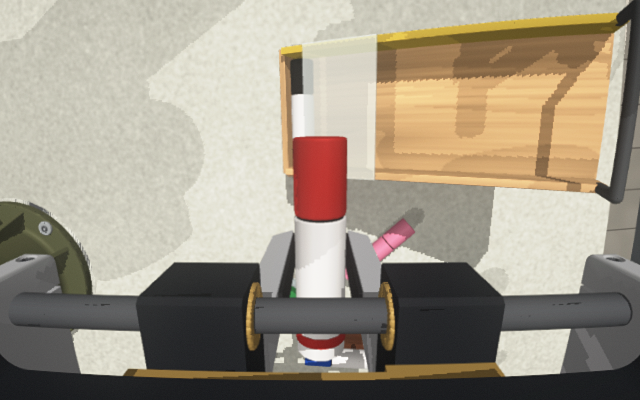

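The wrist view shows the chute: yellow wall's top edge from (280,49) to (617,13), bare wall's outer edge from (287,180) to (597,192), cover's upper edge near x=376. The red marker is held with its cap toward the yellow side.

```bash
python3 - <<'E'
from m import *
import pickle
from scipy.optimize import least_squares
c=pickle.load(open('w2.pkl','rb'));img=c['img']
H,S,V=cv2.split(cv2.cvtColor(img,cv2.COLOR_RGB2HSV))
Y=[];W=[]
for u in range(400,596,6):
    r=np.where(S[:60,u]>110)[0]; 
    if len(r): Y.append((u,r.min()-.5))
    r=np.where(S[100:230,u]>70)[0]+100
    if len(r): W.append((u,r.max()+.5))
Y,W=np.array(Y),np.array(W)
def lin(P):
    for _ in range(5):
        f=np.polyfit(*P.T,1);e=np.abs(np.polyval(f,P[:,0])-P[:,1]);P=P[e<max(1,1.5*np.median(e))]
    return P
Y,W=lin(Y),lin(W);print(len(Y),Y[[0,-1]],len(W),W[[0,-1]])
C=[]
for v in range(60,170,5):
    g=np.diff(S[v,365:390].astype(int));k=g.argmax();C.append((365+k+.5,v))
C=np.array(C)[:,::-1];C=lin(C)[:,::-1];print(C[[0,-1]])
def frame(p):
    return R.from_euler('z',p[2])*R.from_euler('y',-26,degrees=True),np.array([p[0],p[1],.032])
def loc(p,uv,z):
    Rr,o=frame(p);a,w=ray(c,*uv);a=Rr.inv().apply(a-o);w=Rr.inv().apply(w);return a+w*(z-a[2])/w[2]
def f(p):
    return 1e3*np.array([loc(p,u,.038)[1]-.074 for u in Y]+[loc(p,u,.038)[1]+.074 for u in W]+[loc(p,u,.041)[0]-.115 for u in C])
s=least_squares(f,[.485,.215,-.06],loss='soft_l1');r=f(s.x);print(s.x.round(4),'Y',r[:len(Y)].mean().round(2),'W',r[len(Y):len(Y)+len(W)].mean().round(2),'C',r[len(Y)+len(W):].round(1)[[0,5,-1]])
p=s.x;np.save('ramp.npy',p);Rr,o=frame(p)
print('handle pix',proj(c,Rr.apply([.32,0,.075])+o),'stop top outer',proj(c,Rr.apply([0,.066,.03])+o))
Rt=Rr*R.from_euler('x',180,degrees=True)*R.from_euler('z',90,degrees=True)  # tool z=-n
if (Rt.apply([1,0,0])@Rr.apply([0,1,0]))<0: Rt=Rt*R.from_euler('z',180,degrees=True)
ob=ctrl.get_obs();Rc=R.from_euler('xyz',ob['eef_rot'])
print('tool x,z',Rt.apply([1,0,0]).round(3),Rt.apply([0,0,1]).round(3),'rotvec',(Rt*Rc.inv()).as_rotvec().round(3))
for h in (.0145,.16): 
    t=Rr.apply([.185,0,h+.015])+o;print('TCP at off-floor',h,t.round(4),'delta cm',((t-ob['ee_pos'])*100).round(2))
# held marker along-axis offset: cap end & butt pixels
R_=Rc.as_matrix();print('cap/white boundary',[(R_.T@(tri([ray(c,*u)]) if 0 else onz(c,*u,ob['ee_pos'][2]-.015)-ob['ee_pos'])).round(4) for u in((320.5,219),(320,137))])
E
```

```text
31 [[400.   31.5]
 [592.   13.5]] 23 [[460.  184.5]
 [592.  192.5]]
[[376.5  60. ]
 [374.5 165. ]]
[ 0.4812  0.2122 -0.0523] Y -0.31 W 0.42 C [ 0.2 -0.6 -0.5]
handle pix [631.64171053 103.24433702] stop top outer [284.30495475  56.22822751]
tool x,z [ 0.052  0.999 -0.   ] [ 0.438 -0.023 -0.899] rotvec [-0.028 -0.453  0.019]
TCP at off-floor 0.0145 [0.6343 0.2042 0.1396] delta cm [ 13.14   7.65 -18.35]
TCP at off-floor 0.16 [0.5706 0.2075 0.2704] delta cm [ 6.77  7.98 -5.28]
cap/white boundary [array([0.0199, 0.0005, 0.015 ]), array([0.0619, 0.0002, 0.015 ])]
```

Emit:
{"name": "apply_moves", "arguments": {"deltas": [[255,1.36,1.6,-1.06,-0.0055,-0.0905,0.004],[255,1.36,1.6,-1.06,-0.0055,-0.0905,0.004],[255,1.36,1.6,-1.06,-0.0055,-0.0905,0.004],[255,1.36,1.6,-1.06,-0.0055,-0.0905,0.004],[255,1.36,1.6,-1.06,-0.0055,-0.0905,0.004],[255,0,0,0,0,0,0],[255,0,0,0,0,0,0],[255,0,0,0,0,0,0]]}}

```text
time_s: 6.25
ee_pos: [0.5712, 0.2075, 0.2714]
eef_rot: [2.689, 0.0, 1.52]
force: [0.3, 0.1, 0.3]
grip_width: 0.0278
grip_force: 15.0
```

```bash
cat > go.py <<'E'
from h import *
p=np.load('ramp.npy');Rr=R.from_euler('z',p[2])*R.from_euler('y',-26,degrees=True);o=np.array([p[0],p[1],.032])
Rt=Rr*R.from_euler('x',180,degrees=True)*R.from_euler('z',90,degrees=True)
if (Rt.apply([1,0,0])@Rr.apply([0,1,0]))<0: Rt=Rt*R.from_euler('z',180,degrees=True)
ob=ctrl.get_obs();Rc=R.from_euler('xyz',ob['eef_rot'])
if __name__=='__main__':
    print('ramp coords TCP mm',(Rr.inv().apply(ob['ee_pos']-o)*1e3).round(1),'rotvec',(Rt*Rc.inv()).as_rotvec().round(4),ob['time_s'],ob['grip_force'],ob['force'].round(1))
    for h in (.0145,.05,.16): 
        t=Rr.apply([.185,0,h+.015])+o;print(h,((t-ob['ee_pos'])*100).round(2))
E
python3 go.py
```

```text
ramp coords TCP mm [186.    0.  175.6] rotvec [ 0.0004 -0.0009 -0.0019] 6.25 14.996048212051392 [0.3 0.1 0.3]
0.0145 [  6.31  -0.33 -13.17]
0.05 [ 4.76 -0.25 -9.98]
0.16 [-0.06  0.   -0.1 ]
```

Emit:
{"name": "apply_moves", "arguments": {"deltas": [[255,1.6,-0.08,-3.3,0,0,0],[255,1.6,-0.08,-3.3,0,0,0],[255,1.6,-0.09,-3.4,0,0,0],[255,0.7,-0.04,-1.4,0,0,0],[255,0.4,-0.02,-0.8,0,0,0],[255,0.3,-0.02,-0.6,0,0,0],[255,0,0,0,0,0,0],[255,0,0,0,0,0,0],[255,0,0,0,0,0,0]]}}

```text
time_s: 7.15
ee_pos: [0.6331, 0.2054, 0.1437]
eef_rot: [2.687, 0.0, 1.522]
force: [-0.4, 0.4, 0.0]
grip_width: 0.0277
grip_force: 15.0
```

```bash
python3 go.py; python3 - <<'E'
from h import *
a=cam('scene')['img'][110:240,340:500];b=cam('side')['img'][200:350,180:360];c=cam('wrist')['img']
A=cv2.resize(a,None,fx=2.5,fy=2.5);B=cv2.resize(b,None,fx=2.2,fy=2.2);C=c[0:270]
o=np.zeros((600,800,3),np.uint8);o[:325,:400]=A;o[:330,400:796]=B;o[330:600,:640]=C
cv2.imwrite('pics/in1.png',o[...,::-1])
E
```

```text
ramp coords TCP mm [185.6   1.2  33.8] rotvec [ 0.0003  0.001  -0.0036] 7.15 14.995992332696915 [-0.4  0.4  0. ]
0.0145 [ 0.12 -0.12 -0.41]
0.05 [-1.43 -0.04  2.78]
0.16 [-6.25  0.21 12.67]
```

View pics/in1.png

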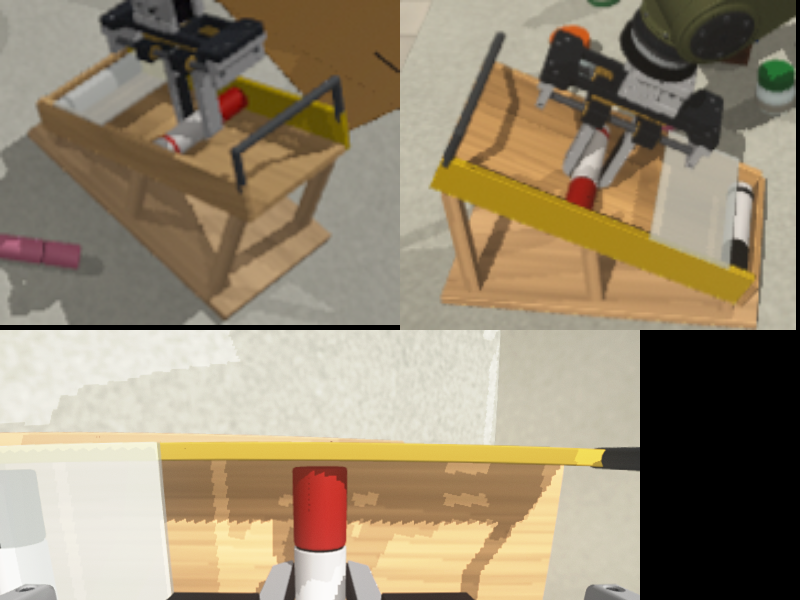

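The red marker is between the walls, its cap beside the yellow wall, about 4 mm above the floor. I lower it, then release.

Emit:
{"name": "apply_moves", "arguments": {"deltas": [[255,0.05,-0.06,-0.2,0,0,0],[255,0.05,-0.05,-0.15,0,0,0],[255,0,0,0,0,0,0],[255,0,0,0,0,0,0]]}}

```text
time_s: 7.7
ee_pos: [0.634, 0.2044, 0.1396]
eef_rot: [2.688, 0.0, 1.522]
force: [-5.6, 0.7, 7.3]
grip_width: 0.0275
grip_force: 15.0
```

```bash
python3 go.py
```

```text
ramp coords TCP mm [184.7   0.2  29.7] rotvec [ 0.0004  0.0002 -0.0037] 7.7 15.003202110528946 [-5.6  0.7  7.3]
0.0145 [ 0.03 -0.02 -0.  ]
0.05 [-1.52  0.06  3.19]
0.16 [-6.34  0.32 13.08]
```

Floor contact at about 9 N. Opening, then retreating along the normal.

Emit:
{"name": "apply_moves", "arguments": {"deltas": [[150,0,0,0,0,0,0],[150,0,0,0,0,0,0],[150,0,0,0,0,0,0],[150,0,0,0,0,0,0],[150,-0.44,0.02,0.9,0,0,0],[150,-0.88,0.04,1.8,0,0,0],[150,-1.3,0.06,2.7,0,0,0],[150,-1.7,0.08,3.5,0,0,0],[150,-1.7,0.08,3.5,0,0,0],[0,0,0,0,0,0,0]]}}

```text
time_s: 8.7
ee_pos: [0.5736, 0.2076, 0.2693]
eef_rot: [2.68, -0.003, 1.523]
force: [0.1, 0.7, 0.1]
grip_width: 0.0435
grip_force: 0.0
```

```bash
python3 go.py; python3 - <<'E'
from h import *
a=cam('scene')['img'][110:240,340:500];b=cam('side')['img'][200:350,180:360];c=cam('wrist')['img']
A=cv2.resize(a,None,fx=2.5,fy=2.5);B=cv2.resize(b,None,fx=2.2,fy=2.2);C=c[0:270]
o=np.zeros((600,800,3),np.uint8);o[:325,:400]=A;o[:330,400:796]=B;o[330:600,:640]=C
cv2.imwrite('pics/in2.png',o[...,::-1])
E
```

```text
ramp coords TCP mm [187.2   0.3 172.7] rotvec [-0.0023  0.0075 -0.0043] 8.7 0.0 [0.1 0.7 0.1]
0.0145 [  6.07  -0.35 -12.97]
0.05 [ 4.52 -0.26 -9.78]
0.16 [-0.3  -0.01  0.11]
```

View pics/in2.png

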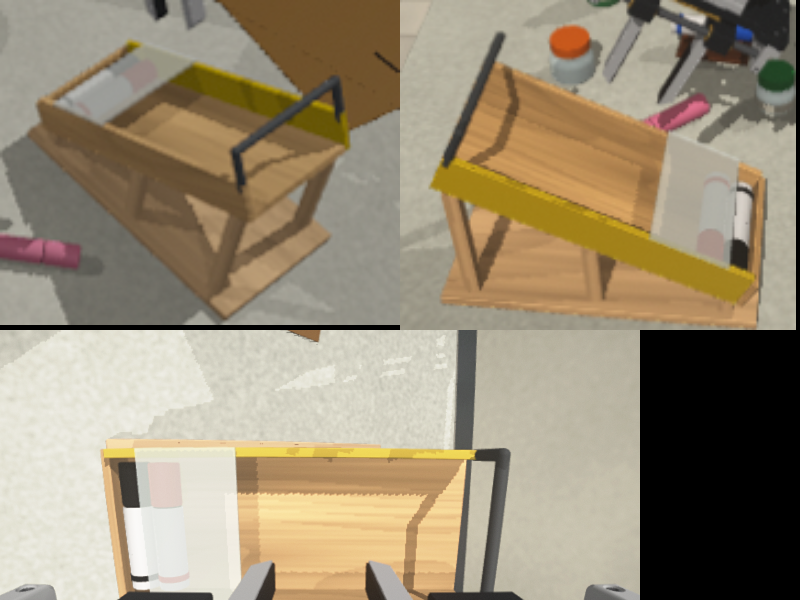

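The red marker rolled down and lies crosswise behind the black one, cap on the yellow side. Next is blue.

Emit:
{"name": "apply_moves", "arguments": {"deltas": [[0,0,-2,1,0.006,0.112,-0.002],[0,0,-3,1,0.006,0.112,-0.002],[0,0,-3,1,0.006,0.112,-0.002],[0,0,-3,1,0.006,0.112,-0.002],[0,-0.45,-2.1,-0.8,0,0,0.122],[0,-0.45,-2.1,-0.8,0,0,0.122],[0,-0.45,-2.1,-0.8,0,0,0.122],[0,-0.45,-2.1,-0.8,0,0,0.122],[0,-0.45,-2.1,-0.8,0,0,0.122],[0,-0.45,-2.1,-0.8,0,0,0.122]]}}

```text
time_s: 9.85
ee_pos: [0.5464, -0.0301, 0.2531]
eef_rot: [3.139, -0.001, 2.251]
force: [-1.0, 0.2, 0.4]
grip_width: 0.094
grip_force: 0.0
```

Emit:
{"name": "apply_moves", "arguments": {"deltas": [[0,-0.45,-2.1,-0.8,0,0,0.122],[0,-0.45,-2.1,-0.8,0,0,0.122],[0,-0.45,-2.1,-0.8,0,0,0.122],[0,-0.45,-2.1,-0.8,0,0,0.122],[0,-0.45,-2.1,-0.8,0,0,0.122],[0,-0.45,-2.1,-0.8,0,0,0.122],[0,0,0,0,0,0,0],[0,0,0,0,0,0,0],[0,0,0,0,0,0,0]]}}

```text
time_s: 10.75
ee_pos: [0.52, -0.1545, 0.2067]
eef_rot: [3.137, 0.0, 2.976]
force: [-0.1, 0.4, 0.4]
grip_width: 0.0936
grip_force: 0.0
```

```bash
python3 - <<'E'
from m import *
import pickle
o=ctrl.get_obs();print(o['ee_pos'],o['eef_rot'],o['qpos'].round(2),o['time_s'])
c=cam('wrist');save(c,'pics/w3.png');pickle.dump(c,open('w3.pkl','wb'))
for r in marker(c,col='blue'): print(r,onz(c,*r[1],.0378))
E
```

```text
[ 0.51997197 -0.154543    0.20674083] [3.13673882e+00 2.96847946e-05 2.97622389e+00] [-0.36  0.3   1.57  0.    1.27 -1.77] 10.75
([308, 133, 27, 43, 1044], [321.6, 154.4]) [ 0.48110971 -0.14480851  0.0378    ]
([312, 242, 23, 6, 78], [323.5, 245.3]) [ 0.57219209 -0.15791967  0.0378    ]
```

View pics/w3.png

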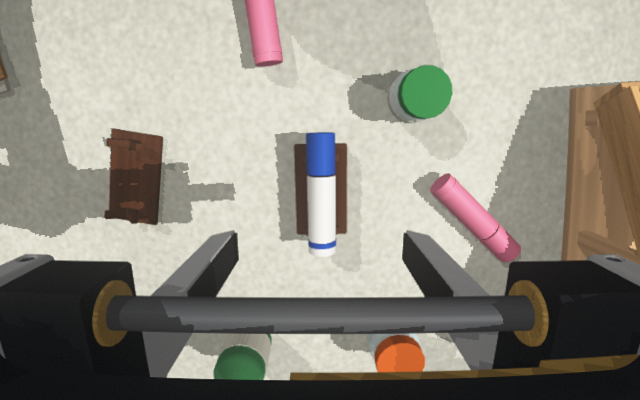

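Blue is centred at (321,194), cap up at (321,154); the jars and the bottle are clear of the fingers. Descending and grasping.

Emit:
{"name": "apply_moves", "arguments": {"deltas": [[0,0,0.1,-3.8,0,0,0.015],[0,0,0,-3.8,0,0,0],[0,0,0,-3.8,0,0,0],[0,0,0,-3.0,0,0,0],[0,0,0,-0.9,0,0,0],[0,0,0,0,0,0,0],[255,0,0,0,0,0,0],[255,0,0,0,0,0,0],[255,0,0,0,0,0,0],[255,0,0,0,0,0,0]]}}

```text
time_s: 11.8
ee_pos: [0.5201, -0.1542, 0.0547]
eef_rot: [3.137, 0.002, 2.993]
force: [-0.2, 0.4, 0.1]
grip_width: 0.0652
grip_force: 0.0
```

Emit:
{"name": "apply_moves", "arguments": {"deltas": [[255,0,0,0,0,0,0],[255,0,0,0,0,0,0],[255,0,0,0,0,0,0],[255,0,0,0,0,0,0],[255,0,0,0,0,0,0],[255,0,0,0,0,0,0],[255,0,0,0,0,0,0]]}}

```text
time_s: 12.5
ee_pos: [0.5199, -0.1531, 0.0541]
eef_rot: [3.135, 0.0, 2.993]
force: [0.7, 9.7, 3.5]
grip_width: 0.0274
grip_force: 15.0
```

Emit:
{"name": "apply_moves", "arguments": {"deltas": [[255,0,0,2,0,0,0],[255,0,0,4,0,0,0],[255,0,0,4.5,0,0,0],[255,0,0,4.5,0,0,0],[255,0,0,4.5,0,0,0],[255,0,0,4.5,0,0,0],[255,0,0,0,0,0,0]]}}

```text
time_s: 13.2
ee_pos: [0.521, -0.1545, 0.3001]
eef_rot: [3.139, 0.01, 2.993]
force: [0.1, -0.5, -1.0]
grip_width: 0.0279
grip_force: 15.0
```

Emit:
{"name": "apply_moves", "arguments": {"deltas": [[255,0,3,0.2,0,0,-0.1228],[255,0,3,0.2,0,0,-0.1228],[255,0,3,0.2,0,0,-0.1228],[255,0,3,0.2,0,0,-0.1228],[255,0,3,0.2,0,0,-0.1228],[255,0,3,0.2,0,0,-0.1228],[255,0,3,0.2,0,0,-0.1228],[255,0,3,0.2,0,0,-0.1228],[255,0,3,0.2,0,0,-0.1228],[255,0,3,0.2,0,0,-0.1228]]}}

```text
time_s: 14.2
ee_pos: [0.5195, 0.1471, 0.3132]
eef_rot: [3.138, 0.001, 1.76]
force: [0.6, -0.1, 0.1]
grip_width: 0.0274
grip_force: 15.0
```

Emit:
{"name": "apply_moves", "arguments": {"deltas": [[255,0,3,0,0,0,-0.1228],[255,0,3,0,0,0,-0.1228],[255,1,0,-1,-0.0055,-0.0905,0.002],[255,1,0,-1,-0.0055,-0.0905,0.002],[255,1,0,-1,-0.0055,-0.0905,0.002],[255,1,0,-1,-0.0055,-0.0905,0.002],[255,1,0,-1,-0.0055,-0.0905,0.002],[255,0,0,0,0,0,0],[255,0,0,0,0,0,0]]}}

```text
time_s: 15.1
ee_pos: [0.5694, 0.2059, 0.2638]
eef_rot: [2.687, 0.007, 1.528]
force: [-0.9, -0.3, -0.3]
grip_width: 0.0272
grip_force: 15.0
```

```bash
python3 go.py;  python3 - <<'E'
from m import *
o=ctrl.get_obs();c=cam('wrist');Rm=R.from_euler('xyz',o['eef_rot']).as_matrix()
for st,ce in marker(c,col='blue'):
    x,y,w,h,_=st
    print(st,ce)
    for v in (y,y+h):   # meet plane tool z=.015
        oo,d=ray(c,x+w/2,v);a=Rm.T@(oo-o['ee_pos']);b=Rm.T@d;print((a+b*(.015-a[2])/b[2]).round(4))
E
```

```text
ramp coords TCP mm [181.1  -1.7 169.6] rotvec [ 0.007   0.0009 -0.0095] 15.1 14.99972328543663 [-0.9 -0.3 -0.3]
0.0145 [  6.49  -0.17 -12.42]
0.05 [ 4.94 -0.09 -9.23]
0.16 [0.12 0.16 0.66]
[298, 138, 49, 83, 3295] [325.1, 178.3]
[0.0613 0.0011 0.015 ]
[0.0187 0.0012 0.015 ]
[297, 334, 47, 15, 369] [320.2, 342.2]
[-0.0489  0.0002  0.015 ]
[-0.059   0.0002  0.015 ]
```

Blue is centred in the grip. I descend with the small correction: 6.3, -0.15, -12.0 cm first.

Emit:
{"name": "apply_moves", "arguments": {"deltas": [[255,1.6,0.05,-2.9,0.007,0.001,-0.009],[255,1.6,-0.05,-3.1,0,0,0],[255,1.6,-0.05,-3.1,0,0,0],[255,0.8,-0.05,-1.5,0,0,0],[255,0.4,-0.02,-0.8,0,0,0],[255,0.3,-0.02,-0.6,0,0,0],[255,0,0,0,0,0,0],[255,0,0,0,0,0,0],[255,0,0,0,0,0,0]]}}

```text
time_s: 16.05
ee_pos: [0.6329, 0.2047, 0.1451]
eef_rot: [2.684, -0.001, 1.519]
force: [-0.0, -0.2, 0.5]
grip_width: 0.0277
grip_force: 15.0
```

```bash
python3 go.py
```

```text
ramp coords TCP mm [186.1   0.4  35.1] rotvec [-0.0005  0.0041 -0.0007] 16.05 14.999661594629288 [-0.  -0.2  0.5]
0.0145 [ 0.14 -0.05 -0.55]
0.05 [-1.41  0.03  2.64]
0.16 [-6.23  0.28 12.53]
```

Emit:
{"name": "apply_moves", "arguments": {"deltas": [[255,0.08,-0.03,-0.3,0,0,0],[255,0.06,-0.02,-0.2,0,0,0],[255,0,0,0,0,0,0],[255,0,0,0,0,0,0]]}}

```text
time_s: 16.45
ee_pos: [0.6343, 0.2042, 0.14]
eef_rot: [2.684, -0.001, 1.519]
force: [-5.8, 0.4, 7.8]
grip_width: 0.0279
grip_force: 15.0
```

```bash
python3 go.py
```

```text
ramp coords TCP mm [1.852e+02 1.000e-01 2.980e+01] rotvec [-0.0005  0.0041 -0.0007] 16.45 15.000362992286682 [-5.8  0.4  7.8]
0.0145 [ 0.   -0.01 -0.04]
0.05 [-1.55  0.08  3.15]
0.16 [-6.37  0.33 13.04]
```

Emit:
{"name": "apply_moves", "arguments": {"deltas": [[150,0,0,0,0,0,0],[150,0,0,0,0,0,0],[150,0,0,0,0,0,0],[150,0,0,0,0,0,0],[150,-0.44,0.02,0.9,0,0,0],[150,-0.88,0.04,1.8,0,0,0],[150,-1.3,0.06,2.7,0,0,0],[150,-1.7,0.08,3.5,0,0,0],[150,-1.7,0.08,3.5,0,0,0],[150,0,0,0,0,0,0]]}}

```text
time_s: 17.45
ee_pos: [0.5738, 0.2076, 0.2693]
eef_rot: [2.677, -0.004, 1.52]
force: [0.9, -0.6, -0.5]
grip_width: 0.0387
grip_force: 0.0
```

Emit:
{"name": "apply_moves", "arguments": {"deltas": [[150,0,0,0,0,0,0],[150,0,0,0,0,0,0],[150,0,0,0,0,0,0],[150,0,0,0,0,0,0],[150,0,0,0,0,0,0]]}}

```text
time_s: 17.95
ee_pos: [0.574, 0.2067, 0.2623]
eef_rot: [2.686, 0.0, 1.519]
force: [-0.7, 0.1, 0.3]
grip_width: 0.0391
grip_force: 0.0
```

```bash
python3 go.py; python3 - <<'E'
from h import *
a=cam('scene')['img'][100:320,190:500];b=cam('side')['img'][160:350,180:370];c=cam('wrist')['img']
A=cv2.resize(a,None,fx=1.3,fy=1.3);B=cv2.resize(b,None,fx=1.7,fy=1.7);C=c[0:270]
o=np.zeros((600,800,3),np.uint8);o[:A.shape[0],:A.shape[1]]=A;o[:B.shape[0],410:410+B.shape[1]]=B;o[330:600,:640]=C
cv2.imwrite('pics/in3.png',o[...,::-1])
E
```

```text
ramp coords TCP mm [184.6  -0.7 166.2] rotvec [ 0.0003  0.002  -0.0004] 17.95 0.0 [-0.7  0.1  0.3]
0.0145 [  6.03  -0.25 -12.27]
0.05 [ 4.47 -0.17 -9.08]
0.16 [-0.34  0.08  0.81]
```

View pics/in3.png

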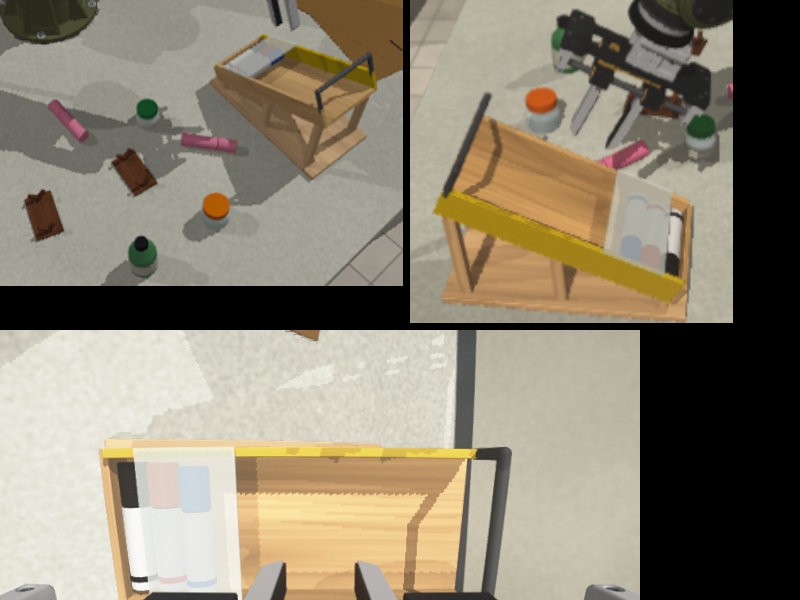

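Black, red and blue lie in a row under the cover with all caps on the yellow side, the jars and the bottle are standing, and the robot is clear.

```bash
python3 -c "
from station import ctrl
print(ctrl.hand_in())"
```

```text
the job is handed in; nothing more can be done
None
```

The job is handed in at about 18 s of robot time: the red and blue markers lie crosswise behind the black one, all caps on the yellow side, and the jars and ink bottle are still standing.

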